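# Lock the lid of the mini chopper

## Robot

A 6-joint arm with a two-finger parallel gripper is mounted at the origin on a cart in front of the work surface, level with it; the furniture and walls round the work are solid. World frame = base frame: x ahead of the robot, y to its left, z up, the work surface at z = 0. Lengths are in m, angles in rad, forces in N, time in s.
With the tool pointing down it reaches from about 0.375 to 0.9 m from the base axis. Payload 3.1 kg.
Tool frame: the origin (TCP) lies at the very end of the fingers, on their centre line; the grasp point (between the pads) lies 19 mm behind it (grip_depth is the distance from the TCP to the grasp point, in m); z points along the fingers, y is the line along which they close (so a half turn about z gives the same grasp; the last joint's range is limited). The gripper opens to 85 mm and grips with 20 to 120 N. Pads are 22 mm wide; open, the fingers measure 114 mm over their backs; the gripper's body (76 mm by 85 mm) begins 54 mm behind the grasp point. The pads swing forward as they close: fully open they stand 13 mm farther back than shut.
Start: joints at [-1.373, 0.527, 1.433, -0, 1.181, -0.178], TCP at [0.23, -0.581, 0.231] pointing down, gripper open.
Joint ranges: [-3.08, 3.08], [-0.75, 2.2], [0.22, 2.44], [-1.43, 4.57], [0, 2.65], [-2.85, 2.85]. Speed limits (rad/s): [2.79, 2.79, 3.14, 3.14, 3.14, 3.14].

## Interface

Orientations are given as a unit quaternion [x, y, z, w].
In Python, from station import * gives the robot as it stands.
- The arm moves only by the tool apply_moves, never from a script. Its argument "plan" is a list of rows, each a list of 7 numbers: the shift along the tool's x, y, z in m, then the turn, a rotation vector about the tool's x, y, z in rad, then the gripper command: -1 is fully open, 1 is shut, values between are in proportion. In form: [[dx, dy, dz, wx, wy, wz, jaw], ...]. A call has 1 to 8 rows; each row shifts and turns the commanded pose from where the row before left it, along the tool's axes as they then stand; what a row does not reach is not made up. A row lasts 1/8 s, in which the tool goes at most 62.5 mm and 10.7 degrees, less where a joint would pass 70% of its speed; a pose out of reach is approached as far as the arm can. A call is refused whole if a number of a shift passes 0.0625 or a number of a turn 0.188, either way. A call with a gripper value outside its range is refused whole. The fingers move at their own pace and stop on an object; "force" is the grip in N (left out, the last holds). Time passes only in rows, so rows that do not move let the fingers close. It gives the time, the measured TCP pose, the force, the opening and the grip force at its end, in the units of the state.
- sense(): the state, without advancing time (a new reading comes with each control period).
- snapshot(name): name is "scene" or "top" or "wrist"; returns the picture (400x640x3 uint8, red, green, blue); there is no depth.
- calibration(name): a dict with "camera_matrix" (3x3 intrinsics, pixels), "R" (3x3) and "t" (3): a world point X has camera coordinates R X + t; the wrist camera has in their place "mount" (4x4, takes a point from camera to tool coordinates, whose origin is the TCP and whose axes are the flange's). Camera axes: x right, y down, z forward; pixel columns grow to the right and rows downward; lengths in m; the calibration is good to about 2 mm. A picture is of the moment at which its call begins: read the wrist's pose just before it. calibration takes no time and is no camera call.
- sign_off(): hands the job in; it is judged then, once.
The state is a dict: "t": time; "q": joint angles; "qd": joint speeds; "tau": joint torques, N m; "tcp_pos": TCP position; "tool_rot": TCP orientation; "force": force on the tool from outside, world axes, zero at the start; "ft_torque": the same for the moment, N m; "finger_gap": opening from 0.0 (shut) to 1.0 (fully open); "gripper_force": force on a finger pad.
Only numpy, scipy, OpenCV 4.12 (cv2) and the standard library are available. Lean on these libraries where they do the work, as an engineer would, in place of code of your own. Each camera call takes 0.05 s, during which the arm holds its last target. There are 200 camera calls.

## Task

Get the mini chopper ready to run by locking its lid: squeeze the two orange tabs of the lock knob together, turn the knob clockwise from the red open-padlock mark until its white pointer stands at the green closed-padlock mark, then let go so that both tabs spring fully out again. Never force the knob round while a tab is still out, and leave the onion, the garlic and the spice jar where they stand.

Things in the scene. Friction and masses are not known exactly. Their poses are not given: they have to be found in the camera images.
- chopper: Mini food chopper, fixed to the worktop by suction feet: white base 136 mm across, clear bowl, grey lid 118 mm across, its flat top 137 mm above the worktop. Origin: centre of the underside, on the upright axis of the lock knob; z up. A fixed white ring on the lid (59 mm inside, 80 mm outside diameter, 7 mm high) surrounds the knob and has notches for the tabs' feet.
- open_mark (a point): Red open-padlock mark on the lid, 48 mm from the knob's axis, in the direction of the chopper's own -x.
- closed_mark (a point): Green closed-padlock mark on the lid, 48 mm from the knob's axis, 60 degrees clockwise from the red mark seen from above.
- knob_top (a point): Centre of the flat top of the black lock knob, on its axis, 179 mm above the worktop. The hub is 50 mm long and 28 mm wide, with a white pointer line on its top from the centre to one end; the tabs stand along its two long sides. Fingertips must stay above the white ring: 146 mm or more above the worktop.
- tab_a_face (a point): Middle of the outer face of the first orange tab, 161 mm above the worktop. Each tab is an upright plate 34 mm wide, 32 mm high (145 to 177 mm above the worktop). Untouched, the outer faces are 64 mm apart, the knob's axis midway. The line through them is square to the pointer; at knob joint 0 it is the chopper's y axis (tab_a on +y); it turns with the knob.
- tab_b_face (a point): Middle of the outer face of the second orange tab, on the other side of the hub.
- tab_a (a joint): How far the first tab is pressed in towards the axis, 0 (out) to 0.009 m (fully in). Spring: 3 N out, 9 N fully in. A foot under each tab sits in a notch of the white ring and stops the knob from turning until that tab is in by more than 4 mm: both must be in, so centre the squeeze on the knob to about 2 mm.
- tab_b (a joint): The same for the second tab.
- lock_knob (a joint): Turn of the knob, rad, growing clockwise from above. 0: pointer at the red mark; 1.05: at the green mark. Stops at -0.13 and 1.18. The notches have play: the tabs can spring out from -0.13 to 0.13 (open) and from 0.92 to 1.18 (locked); let go in between, they stay held in by the ring. Light friction, 0.06 N m.
- onion: Brown onion, 69x67x76 mm, standing loose about 0.17 m from the chopper on its +y side. Origin: centre of its underside.
- garlic: Garlic bulb, 60x57x58 mm, loose about 0.16 m from the chopper on its far (+x) side. Origin: centre of its underside.
- spice_jar: Clear spice jar with a yellow cap, 42 mm across, 106 mm tall, loose about 0.17 m from the chopper on its -y side. Origin: centre of its underside.

How it is judged:
By the outcome, as a careful person would: the job done as asked, in the order asked, and still so for the second after the job is handed in, with the robot touching nothing.
It also fails if it takes over 32 s, if anything falls off the work surface, if the arm or the gripper's body presses on something with over 40 N, if the wrist force passes 120 N, or if a joint passes its speed limit or range.

## Working session

There is one attempt and no reset: what is moved stays moved. The work goes in short steps, Python scripts to look and compute and a tool call to move; the robot and the scene stay as the last step left them, time stands still between calls to the robot, and variables do not carry over. Pictures are saved under pics/ and viewed, at most 10 in all, crops included, and the job is handed in when it is done.

Besides the shell and the picture viewer there is one more tool, called after "Request:" by a JSON object that holds its "fn" and its "kwargs". apply_moves: Moves the arm, as the interface text tells. Its arguments: {"type":"object","properties":{"plan":{"type":"array"},"force":{"type":"number"}},"required":["plan"]}

```bash
mkdir -p pics; python3 - <<'E'
from station import *
import cv2,numpy as np
s=sense();print(s['t'],s['tcp_pos'],s['tool_rot'],s['finger_gap'])
for n in("top","scene"):
    im=snapshot(n);cv2.imwrite(f"pics/{n}0.png",im[:,:,::-1]);c=calibration(n);print(n,{k:np.round(v,4).tolist() for k,v in c.items()})
print(calibration("wrist"))
E
```

```text
0.0 [ 0.22985967 -0.58042808  0.23033858] [ 9.82303500e-01  1.87293019e-01 -1.41980038e-05 -1.07664199e-03] 0.9999420788780693
top {'camera_matrix': [[488.7228, 0.0, 324.4488], [0.0, 488.7228, 200.2838], [0.0, 0.0, 1.0]], 'R': [[-0.0235, -0.9997, 0.006], [-0.9917, 0.0225, -0.1264], [0.1263, -0.009, -0.992]], 't': [0.0559, 0.6244, 1.3782]}
scene {'camera_matrix': [[492.5297, 0.0, 327.0144], [0.0, 492.5297, 203.4807], [0.0, 0.0, 1.0]], 'R': [[-0.6667, -0.7452, -0.0095], [-0.4557, 0.4177, -0.7861], [0.5898, -0.5198, -0.6181]], 't': [0.4431, 0.3582, 0.9873]}
{'camera_matrix': array([[333.22800102,   0.        , 318.90679916],
       [  0.        , 333.22800102, 194.28354958],
       [  0.        ,   0.        ,   1.        ]]), 'mount': array([[-1.74728002e-04, -9.47243339e-01, -3.20515251e-01,
         8.43843484e-02],
       [ 9.99999397e-01,  1.82000049e-04, -1.08302563e-03,
         1.70438895e-05],
       [ 1.08422260e-03, -3.20515247e-01,  9.47242736e-01,
        -1.42963059e-01],
       [ 0.00000000e+00,  0.00000000e+00,  0.00000000e+00,
         1.00000000e+00]])}
```

View pics/top0.png

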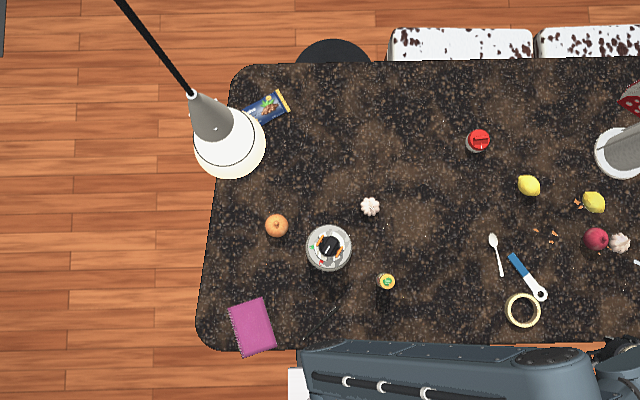

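View pics/scene0.png

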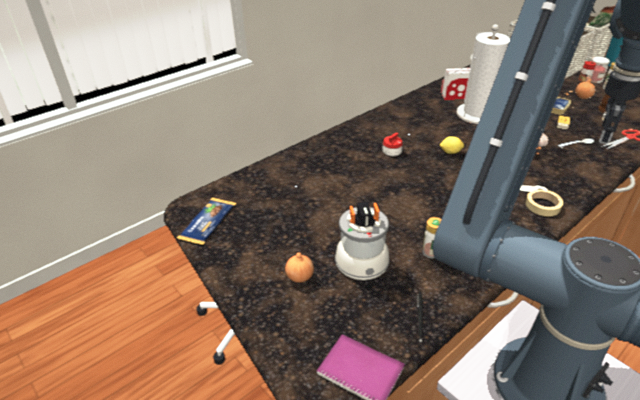

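The top view shows the chopper at about (329,247), the onion at (277,225), the garlic at (370,206) and the jar at (387,281). The lamp is well away from them. Next I'll cast these pixels to positions.

```bash
cat > h.py <<'E'
from station import *
import cv2,numpy as np
from scipy.spatial.transform import Rotation as Ro
def ray(n,uv,z,s=None):
    c=calibration(n);d=np.linalg.inv(c["camera_matrix"])@[uv[0],uv[1],1]
    if n=="wrist":
        T=np.eye(4);T[:3,:3]=Ro.from_quat(s["tool_rot"]).as_matrix();T[:3,3]=s["tcp_pos"]
        T=T@c["mount"];o=T[:3,3];d=T[:3,:3]@d
    else: o=-c["R"].T@c["t"];d=c["R"].T@d
    return o+d*(z-o[2])/d[2]
E
python3 - <<'E'
from h import *
im=cv2.imread("pics/top0.png")
for n,uv,z in[("knob",(331,245),.179),("lid",(329,247),.137),("onion",(277,225),.04),("garlic",(370,206),.03),("jar",(387,281),.1)]:print(n,ray("top",uv,z).round(3))
print(Ro.from_quat(sense()['tool_rot']).as_matrix().round(3).tolist())
cv2.imwrite("pics/c1.png",cv2.resize(im[215:280,295:365],None,fx=8,fy=8,interpolation=cv2.INTER_CUBIC))
E
```

```text
knob [0.491 0.029 0.179]
lid [0.487 0.033 0.137]
onion [0.557 0.18  0.04 ]
garlic [ 0.607 -0.091  0.03 ]
jar [ 0.393 -0.123  0.1  ]
[[0.93, 0.368, -0.0], [0.368, -0.93, 0.002], [0.0, -0.002, -1.0]]
```

View pics/c1.png

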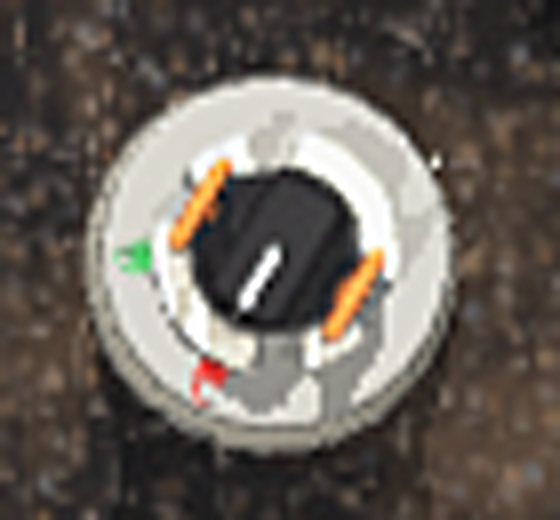

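The crop shows the knob centre at crop (275,250) and the pointer at the red mark (210,378), with green at (135,257). The orange tabs are at (200,205) and (355,295), so the tab line has a yaw of about +61°. The knob is near (0.49, 0.03). I'll move above it first.

Request:
{"fn": "apply_moves", "kwargs": {"plan": [[0.039,-0.039,-0.005,0,0,0,-1],[0.039,-0.039,-0.005,0,0,0,-1],[0.039,-0.039,-0.005,0,0,0,-1],[0.039,-0.039,-0.005,0,0,0,-1],[0.039,-0.039,-0.005,0,0,0,-1],[0.039,-0.039,-0.005,0,0,0,-1],[0.039,-0.039,-0.005,0,0,0,-1],[0.039,-0.039,-0.005,0,0,0,-1]], "force": 20}}

```text
t: 1.1
tcp_pos: [0.4056, -0.1744, 0.2713]
tool_rot: [0.982, 0.187, -0.0, -0.0]
force: [2.0, -1.1, -0.5]
finger_gap: 1.0
gripper_force: 0.0
```

Request:
{"fn": "apply_moves", "kwargs": {"plan": [[0.039,-0.039,-0.005,0,0,0,-1],[0.039,-0.039,-0.005,0,0,0,-1],[0.039,-0.039,-0.005,0,0,0,-1],[0.039,-0.039,-0.005,0,0,0,-1],[0,0,0,0,0,-0.18,-1],[0,0,0,0,0,-0.18,-1],[0,0,0,0,0,-0.18,-1],[0,0,0,0,0,-0.18,-1]]}}

```text
t: 2.1
tcp_pos: [0.4926, 0.0265, 0.2909]
tool_rot: [0.852, 0.524, -0.0, -0.0]
force: [-0.5, 0.1, -0.2]
finger_gap: 1.004
gripper_force: 0.0
```

Request:
{"fn": "apply_moves", "kwargs": {"plan": [[0,0,0,0,0,-0.18,-1],[0,0,0,0,0,-0.18,-1],[0,0,0,0,0,-0.18,-1],[0,0,0,0,0,-0.18,-1],[0,0,0,0,0,-0.18,-1],[0,0,0,0,0,-0.18,-1],[0,0,0,0,0,-0.18,-1],[0,0,0,0,0,-0.18,-1]]}}

```text
t: 3.1
tcp_pos: [0.4926, 0.0263, 0.2909]
tool_rot: [0.295, 0.956, -0.0, -0.001]
force: [-0.6, -0.3, -0.3]
finger_gap: 1.001
gripper_force: 0.0
```

```bash
python3 - <<'E'
from h import *
import json
s=sense();im=snapshot("wrist");cv2.imwrite("pics/w1.png",im[:,:,::-1])
json.dump({k:np.array(s[k]).tolist() for k in("tcp_pos","tool_rot")},open("w1.json","w"))
print(s['t'],s['tcp_pos'],s['q'].round(3),Ro.from_quat(s['tool_rot']).as_matrix().round(3).tolist())
E
```

```text
3.1 [0.49256339 0.02630309 0.29091833] [-0.174  0.276  1.678 -0.     1.189 -1.146] [[-0.826, 0.564, -0.001], [0.564, 0.826, 0.0], [0.001, -0.0, -1.0]]
```

View pics/w1.png

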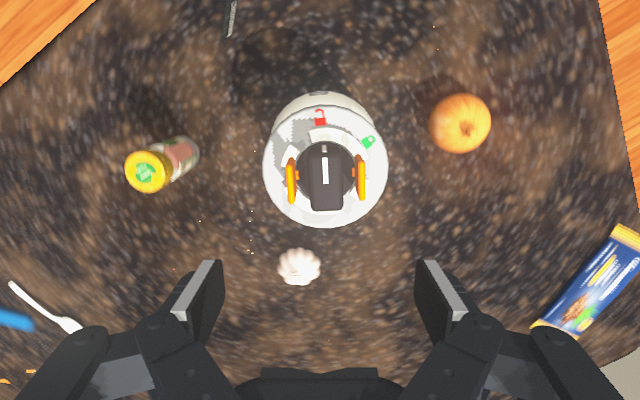

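The wrist view shows the knob at about (325,175), with the orange tabs at (291,180) and (361,177). The pointer is up towards the red mark (320,118), and green is at (368,142). Next I'll measure these.

```bash
python3 - <<'E'
from h import *
import json
s=json.load(open("w1.json"));im=cv2.imread("pics/w1.png");hsv=cv2.cvtColor(im,cv2.COLOR_BGR2HSV)
roi=np.zeros(im.shape[:2],np.uint8);roi[85:235,255:395]=255
def blobs(lo,hi,a=8):
    m=cv2.inRange(hsv,lo,hi)&roi;n,l,st,c=cv2.connectedComponentsWithStats(m)
    return[(c[i],st[i],np.argwhere(l==i)[:,::-1]) for i in range(1,n) if st[i,4]>=a]
R=lambda p,z:ray("wrist",p,z,s)
C={}
for n,lo,hi,z in[("or",(8,150,120),(24,255,255),.177),("red",(0,150,100),(5,255,255),.137),("green",(50,120,80),(80,255,255),.137)]:
    for c,st,p in blobs(lo,hi):
        print(n,c.round(1),st,R(c,z).round(4));C.setdefault(n,[]).append((c,st,p))
# white pointer within knob
k=np.zeros_like(roi);k[152:190,315:335]=255
m=cv2.inRange(hsv,(0,0,170),(180,60,255))&k;p=np.argwhere(m)[:,::-1]
p=p.astype(float);print("ptr",p.min(0),p.max(0))
top=p[p[:,1]<=p[:,1].min()+3].mean(0);bot=p[p[:,1]>=p[:,1].max()-3].mean(0);print(R(top,.179),R(bot,.179))
E
python3 -c "
import cv2;i=cv2.imread('pics/w1.png')[85:235,255:395];cv2.imwrite('pics/c2.png',cv2.resize(i,None,fx=4,fy=4,interpolation=cv2.INTER_NEAREST))"
```

```text
or [359.8 174.2] [356 155   9  45 169] [0.5021 0.0612 0.177 ]
or [291.7 176.5] [285 158  14  46 266] [0.473  0.0152 0.177 ]
or [353.  171.8] [352 168   3   9  26] [0.4974 0.0578 0.177 ]
red [318.6 109.8] [316 109   7   3   9] [0.4449 0.0605 0.137 ]
red [319.8 121.3] [315 118  11   8  70] [0.4536 0.0559 0.137 ]
green [366.2 142.5] [362 137  11  12  63] [0.4924 0.0796 0.137 ]
green [372.4 137.4] [370 136   5   5   8] [0.4916 0.0866 0.137 ]
ptr [322. 152.] [328. 183.]
[0.47102474 0.04819601 0.179     ] [0.49120442 0.0355387  0.179     ]
```

View pics/c2.png

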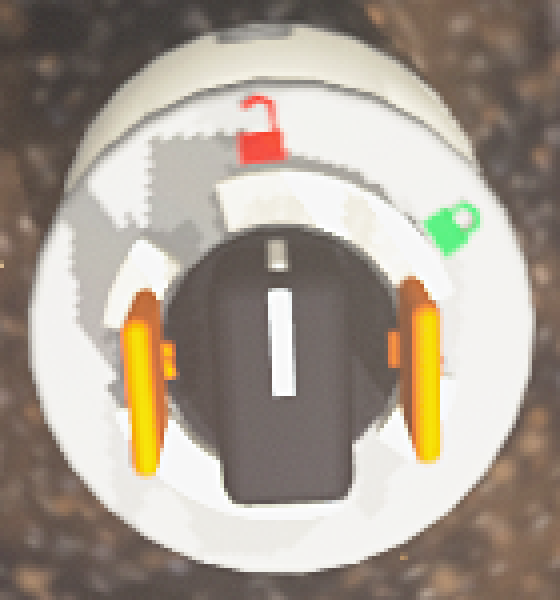

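The enlarged crop shows the tab tops (bright strips) centred at w1 pixels (291,184.5) and (361.7,181). The pointer's inner end, on the axis, is at (326,183.7).

```bash
python3 - <<'E'
from h import *
import json
s=json.load(open("w1.json"));R=lambda p,z:ray("wrist",p,z,s)
a,b=R((361.7,181),.177),R((291.2,184.5),.177);c=(a+b)/2;d=a-b
ax=R((326,183.7),.179)
print(a,b,"mid",c,"sep",np.linalg.norm(d),"yaw",np.degrees(np.arctan2(d[1],d[0])),"ptr base",ax)
pd=R((325,158),.179)-ax;print("ptr yaw",np.degrees(np.arctan2(pd[1],pd[0])))
for n,p in(("red",(320,117)),("green",(368,141))):
    v=R(p,.137)-c;print(n,np.linalg.norm(v[:2]),np.degrees(np.arctan2(v[1],v[0])))
M=Ro.from_quat(s['tool_rot']).as_matrix();e=(c+ax)/2-s['tcp_pos'];e[2]=.150-s['tcp_pos'][2];print("tool shift",M.T@e)
E
```

```text
[0.50776872 0.05948304 0.177     ] [0.4782152  0.01100958 0.177     ] mid [0.49299196 0.03524631 0.177     ] sep 0.05677223841046514 yaw 58.62997955672348 ptr base [0.4929489  0.03484545 0.179     ]
ptr yaw 148.20070164229037
red 0.04812330376634988 151.68508223962175
green 0.04640935521018625 91.08563212936093
tool shift [0.00445417 0.0075133  0.14091944]
```

Request:
{"fn": "apply_moves", "kwargs": {"plan": [[0.0045,0.0075,0.02,0,0,-0.05,-1],[0,0,0.03,0,0,0,-1],[0,0,0.03,0,0,0,-1],[0,0,0.03,0,0,0,-1],[0,0,0.03,0,0,0,-1],[0,0,0,0,0,0,-1]], "force": 25}}

```text
t: 3.9
tcp_pos: [0.4916, 0.0352, 0.1494]
tool_rot: [0.275, 0.962, -0.0, -0.003]
force: [0.3, 0.4, 1.0]
finger_gap: 1.002
gripper_force: 0.0
```

```bash
python3 - <<'E'
from h import *
s=sense();im=snapshot("wrist");cv2.imwrite("pics/w2.png",im[:,:,::-1])
print(s['t'],s['tcp_pos'],s['force'])
E
```

```text
3.9 [0.49162286 0.03524075 0.14941591] [0.31629656 0.43594343 0.95424465]
```

View pics/w2.png

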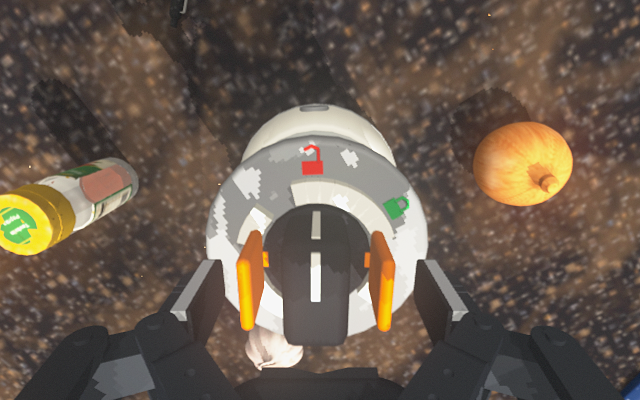

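The fingers straddle the tabs, with the tab faces at columns 238 and 392 (mid 315) and the pads at 222 and 417 (mid 319.5). The tool sits about 1.6 mm too far along +y, so I'll correct that and squeeze.

Request:
{"fn": "apply_moves", "kwargs": {"plan": [[0,-0.0015,0,0,0,0,-1],[0,0,0,0,0,0,1],[0,0,0,0,0,0,1],[0,0,0,0,0,0,1],[0,0,0,0,0,0,1],[0,0,0,0,0,0,1],[0,0,0,0,0,0,1]], "force": 25}}

```text
t: 4.82
tcp_pos: [0.4931, 0.0326, 0.1535]
tool_rot: [0.273, 0.962, -0.001, 0.001]
force: [-3.1, -3.5, 13.1]
finger_gap: 0.524
gripper_force: 24.1
```

```bash
python3 - <<'E'
from h import *
s=sense();im=snapshot("wrist");cv2.imwrite("pics/w3.png",im[:,:,::-1])
M=Ro.from_quat(s['tool_rot']).as_matrix();print(s['t'],s['tcp_pos'],M.T@s['force'],s['finger_gap']*85,s['gripper_force'],M.T@s['ft_torque'])
E
```

```text
4.825 [0.49311109 0.03259254 0.15350698] [  0.69943038  -4.64283852 -13.04891664] 44.528340067107024 24.101703464984894 [0.85385087 0.2006982  0.0428683 ]
```

View pics/w3.png

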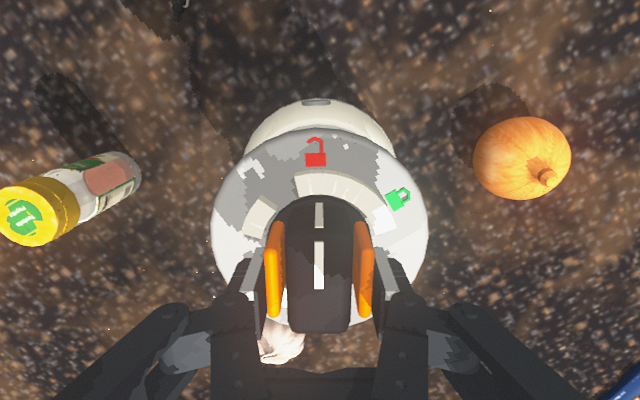

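Both tabs are in (gap about 44.5 mm), with the pointer still at red and the centring good. The pads swinging forward push the tool up, so I'll raise the command slightly to relieve that. Then I'll turn about 0.99 rad clockwise.

Request:
{"fn": "apply_moves", "kwargs": {"plan": [[0,0,-0.004,0,0,0,1],[0,0,0,0,0,0.1,1],[0,0,0,0,0,0.15,1],[0,0,0,0,0,0.15,1],[0,0,0,0,0,0.15,1]]}}

```text
t: 5.5
tcp_pos: [0.4923, 0.0321, 0.1544]
tool_rot: [0.526, 0.85, -0.002, 0.0]
force: [-0.3, -7.3, -7.9]
finger_gap: 0.508
gripper_force: 36.6
```

```bash
python3 - <<'E'
from h import *
s=sense()
M=Ro.from_quat(s['tool_rot']).as_matrix();print(s['t'],s['tcp_pos'],M.T@s['force'],s['finger_gap']*85,s['gripper_force'],M.T@s['ft_torque'],np.degrees(np.arctan2(M[1,1],M[0,1])))
E
```

```text
5.5 [0.49229862 0.03208839 0.15439114] [-6.33122904 -3.51018669  7.90747382] 43.19156333047638 36.61457419395447 [ 0.460442   -1.17270776 -0.06789826] 26.515226546134055
```

Request:
{"fn": "apply_moves", "kwargs": {"plan": [[0,0,0.002,0,0,0.14,1],[0,0,0,0,0,0.15,1],[0,0,0,0,0,0.14,1],[0,0,0,0,0,0,1],[0,0,0,0,0,0,1]]}}

```text
t: 6.12
tcp_pos: [0.4916, 0.0319, 0.1541]
tool_rot: [0.694, 0.72, -0.002, 0.0]
force: [-3.8, -7.9, 5.9]
finger_gap: 0.512
gripper_force: 41.0
```

```bash
python3 - <<'E'
from h import *
s=sense();im=snapshot("wrist");cv2.imwrite("pics/w4.png",im[:,:,::-1])
M=Ro.from_quat(s['tool_rot']).as_matrix();print(s['t'],s['tcp_pos'],M.T@s['force'],s['finger_gap']*85,s['gripper_force'],M.T@s['ft_torque'],np.degrees(np.arctan2(M[1,1],M[0,1])))
E
```

```text
6.125 [0.49162575 0.03188873 0.15414789] [-7.76501254 -4.10433713 -5.85074306] 43.502201944275704 40.974719524383545 [ 0.73875468 -1.28320758  0.0449461 ] 2.149028773018412
```

View pics/w4.png

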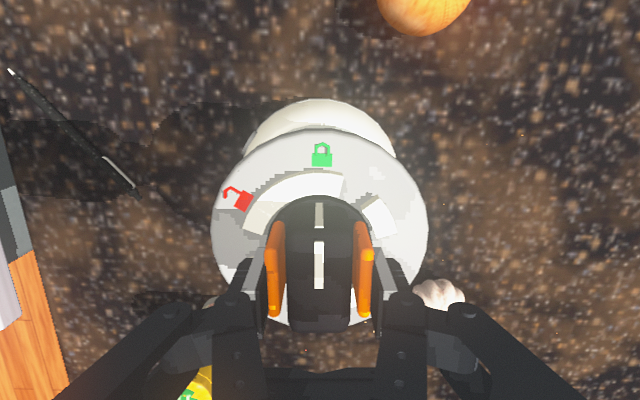

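The pointer (319,200–288) lines up with the green mark (321,155). I'll release now and rise once the fingers are open.

Request:
{"fn": "apply_moves", "kwargs": {"plan": [[0,0,0,0,0,0,-1],[0,0,0,0,0,0,-1],[0,0,0,0,0,0,-1],[0,0,0,0,0,0,-1],[0,0,0,0,0,0,-1],[0,0,0,0,0,0,-1]]}}

```text
t: 6.92
tcp_pos: [0.4928, 0.0338, 0.1534]
tool_rot: [0.694, 0.72, 0.0, 0.0]
force: [-0.1, 0.7, -0.2]
finger_gap: 1.004
gripper_force: 0.0
```

Request:
{"fn": "apply_moves", "kwargs": {"plan": [[0,0,-0.025,0,0,0,-1],[0,0,-0.03,0,0,0,-1],[0,0,-0.03,0,0,0,-1],[0,0,-0.03,0,0,0,-1],[0,0,-0.025,0,0,0,-1],[0,0,0,0,0,0,-1]]}}

```text
t: 7.68
tcp_pos: [0.494, 0.0336, 0.2951]
tool_rot: [0.694, 0.72, 0.001, 0.002]
force: [-0.4, -0.3, 1.0]
finger_gap: 0.998
gripper_force: 0.0
```

```bash
python3 - <<'E'
from h import *
s=sense();im=snapshot("wrist")[:,:,::-1]
print(s['t'],s['tcp_pos'],s['finger_gap'])
cv2.imwrite("pics/w5.png",im);cv2.imwrite("pics/c5.png",cv2.resize(im[85:235,225:425],None,fx=4,fy=4,interpolation=cv2.INTER_NEAREST))
E
```

```text
7.675 [0.49395518 0.03357568 0.29512421] 0.9978192329976977
```

View pics/c5.png

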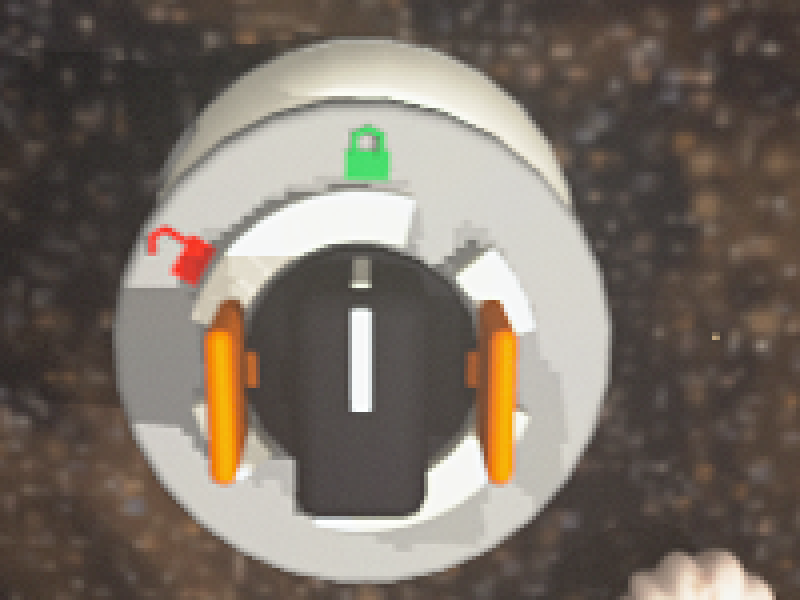

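The close-up shows the pointer (361,310–410) at green (367,155). The tab tops at x=222 and 500 are 69.5 px apart, against 70.5 px when untouched from slightly nearer, so both are fully out. I'm handing in.

```bash
python3 -c "
from station import *
print(sign_off())"
```

```text
the job is handed in; nothing more can be done
None
```

The chopper lid is locked: the pointer stands at the green mark, both tabs have sprung fully out, the onion, garlic and jar were never touched, and I handed the job in at about 7.7 s.

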